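# Lock the polishing spindle

### The arm

A 6-joint arm with a two-finger parallel gripper is mounted at the origin on the work surface. World frame = base frame: x ahead of the robot, y to its left, z up, the work surface at z = 0. Lengths are in m, angles in degrees, forces in N, time in s.
With the tool pointing down it reaches from about 0.35 to 0.725 m from the base axis. Payload 4.3 kg.
Tool frame: the origin (TCP) lies at the very end of the fingers, on their centre line; the grasp point (between the pads) lies tcp_to_grasp behind it (tcp_to_grasp is the distance from the TCP to the grasp point, in m); x points along the fingers, y is the direction in which the jaws open and shut, and the axes are right-handed (so a half turn about x gives the same grasp; the last joint's range is limited). The gripper opens to 85 mm and grips with 20 to 120 N. Pads are 22 mm wide; open, the fingers measure 114 mm over their backs; the gripper's body (76 mm by 85 mm) begins 54 mm behind the grasp point. The pads swing forward as they close: fully open they stand 13 mm farther back than shut.
Start: joints at [64.441, 21.618, 4.641, 73.018, 0, 83.68], TCP at [0.189, 0.543, 0.231] pointing down, gripper open.
Joint ranges: [-156.06, 156.06], [-48.1, 94.91], [-58.44, 69.94], [-101.28, 121.22], [-78.64, 73.56], [-180, 180]. Speed limits (degrees/s): [147.25, 147.25, 180, 180, 180, 180].

### API

Orientations are given as [roll, pitch, yaw] about the fixed x, y, z axes, in that order (R = Rz(yaw) Ry(pitch) Rx(roll)).
In Python, from station import * gives the robot as it stands.
- The arm moves only by the shell command python3 -m jog 'ROWS' [FORCE]. ROWS is JSON, a list of rows, each a list of 3 entries, a list of its own where there are three numbers: the turn, a rotation vector about the world's x, y, z in rad, then the shift along the world's x, y, z in mm, then the gripper's target within -1 to 1 (shut at 1, half-way at 0, fully open at -1). A call has 1 to 8 rows; each row shifts and turns the pose as measured when the row begins; what a row does not reach is not made up. A row lasts 1/10 s, in which the tool goes at most 50 mm and 8.59 degrees, less where a joint would pass 70% of its speed; a pose out of reach is approached as far as the arm can. A call is refused whole if a number of a shift passes 50 or a number of a turn 0.15, either way. A call with a gripper value outside its range is refused whole. The fingers move at their own pace and stop on an object; FORCE is the grip in N (left out, the last holds). Time passes only in rows, so rows that do not move let the fingers close. It gives the time, the measured TCP pose, the force and the opening at its end, in the units of the state.
- read_state(): the state, without advancing time (a new reading comes with each control period).
- get_image(name): name is "side" or "top" or "wrist"; returns (picture, depth): 384x512x3 uint8, red, green, blue; 384x512 float32, m along the optical axis (not along the pixel's ray), 0 where there is no reading.
- calibration(name): a dict with "K" (3x3 intrinsics, pixels), "view" (4x4, takes a point from world to camera coordinates). Camera axes: x right, y down, z forward; pixel columns grow to the right and rows downward; lengths in m; the calibration is good to about 2 mm. The wrist camera is an equidistant fisheye: a pixel r from the principal point sees the ray r / f radians off the axis. A picture is of the moment at which its call begins: read the wrist's pose just before it. calibration takes no time and is no camera call; for the wrist camera it gives the pose at the moment of the call.
- job_done(): hands the job in, once; it reports no verdict.
The state is a dict: "t": time; "joint_pos": joint angles; "qvel": joint speeds; "joint_efforts": joint torques, N m; "tcp_pos": TCP position; "orientation": TCP orientation; "contact_force": force on the tool from outside, world axes, zero at the start; "ft_torque": the same for the moment, N m; "grip_width": finger opening in m.
Only numpy, scipy, OpenCV 4.12 (cv2) and the standard library are available. Lean on these libraries where they do the work, as an engineer would, in place of code of your own. Each camera call takes 0.05 s, during which the arm holds its last target.

### The job

Lock the polishing spindle: push one of the brass pins sideways to turn the slotted steel disc until its slot lines up with the steel bar, then push the bar by its red head through the slot until the head butts against the blue guide. Slide the bar only, without lifting it, and leave the other things on the bench where they are.

Things in the scene. Friction and masses are not known exactly. Their poses are not given: they have to be found in the camera images.
- spindle_lock: spindle lock, fixed to the bench: green base plate, 16 high, with steel disc, blue guide and blue keeper. Origin: on the bench surface under the disc's axis; z up; x = the level direction in which the bar is pushed (guide, then disc, then keeper), the bar lying on the line y = 0. The plate spans x -260 to 100, y -55 to 55
- guide_end (a point): middle of the guide's rear end, 27 above the bench, where the bar's head must butt. Guide: two blue walls from here 60 on in x (spindle lock's frame: x -112 to -52), 28 to either side, top 38 above the bench, open above, a 16 wide channel between them
- keeper (a point): middle of the keeper, 27 above the bench: two blue walls 20 apart, x 54 to 90 in the spindle lock's frame, 26 to either side, top 38 above the bench; the nose ends between them
- disc (a joint): angle of the slotted steel locking disc about its upright axis (rad, positive anticlockwise from above, no end stops): 0 or pi = slot in line with the bar. Disc 90 across, top 35 above the bench, cut right across by a slot 22 wide. It stays where it is left; about 4 N sideways on a pin turns it. It starts between 0.6 and 2.54
- slot (a point): on the bench surface under the disc's axis, turning with the disc; its x runs along the slot, either way round
- pin_a (a point): centre of the top of one of the two upright brass turning pins on the disc (12 thick, 31 tall, from 35 to 66 above the bench), 30 from the axis at right angles to the slot (the disc's +y)
- pin_b (a point): centre of the top of the other pin, the same, on the opposite side (the disc's -y)
- bar_end (a point): centre of the rear (push) face of the bar's red head, 28 above the bench; its x runs along the bar to the nose. Head: 12 thick, 34 wide, 24 high (16 to 40 above the bench), too wide for the guide. Fully home, with the head's front against the guide, this point is at x = -124 in the spindle lock's frame; it starts 122 to 134 short of that
- bar_nose (a point): tip of the bar's rounded nose, 25 above the bench; it starts just short of the disc and finally stands in the keeper
- bar: loose steel bar, about 0.4 kg, 194 long over all, 14 wide, 18 high, red head at the rear, lying on the base plate with its front in the guide; slides with 1 to 4 N. Origin: on its underside at the head's rear face; x towards the nose
- prism: green glass three-sided prism lying on a face, 50 long along its x, 34 wide, 29 high; origin: centre of its underside
- shell: white porcelain grinding shell, an open bowl 80 across and 28 high; origin: centre of its underside
- barrel: knurled brass eyepiece barrel standing upright, 38 across, 54 high; origin: centre of its underside
- lens_cell: black ring lying flat, 48 across, 16 high; origin: centre of its underside
- polish_jar: closed jar, 56 across, 65 high; origin: centre of its underside
- lens_case: blue and grey flat plastic case, 75 (its x) by 55, 28 high; origin: centre of its underside
Not all that is in view belongs to the job. What is shaped like the bar but pink is not meant.

How it is judged:
By the outcome, as a careful person would: the job done as asked, in the order asked, and still so for the second after the job is handed in, with the robot touching nothing.
It also fails if it takes over 61 s, if anything falls off the work surface, if the arm or the gripper's body presses on something with over 40 N, if the wrist force passes 120 N, or if a joint passes its speed limit or range.

## Working session

There is one attempt and no reset: what is moved stays moved. The work goes in short steps, Python scripts to look and compute and a shell command to move; the robot and the scene stay as the last step left them, time stands still between calls to the robot, and variables do not carry over. Pictures are saved under pics/ and viewed, and the job is handed in when it is done.

```bash
ls; mkdir -p pics
python3 - <<'E'
from station import *
import cv2,numpy as np
s=read_state(); print(s)
for n in("top","side","wrist"):
    c=calibration(n); print(n,c)
    p,d=get_image(n); cv2.imwrite(f"pics/{n}0.png",p[:,:,::-1]); np.savez(f"pics/{n}0.npz",p=p,d=d,K=c["K"],V=c["view"])
E
```

```text
pics
{'t': 0.0, 'joint_pos': array([6.44418540e+01, 2.16603540e+01, 4.56148860e+00, 7.30165926e+01,
       7.15855713e-04, 8.36808631e+01]), 'qvel': array([-0.04003639,  0.01128532,  0.07492971,  0.019392  , -0.00379305,
       -0.10039097]), 'joint_efforts': array([ 1.58220196e-04, -4.63606668e+01,  2.69875002e+01,  2.08786974e-02,
        7.70679912e-05, -5.12833765e-06]), 'tcp_pos': array([0.18916955, 0.54230004, 0.23036646]), 'orientation': array([ -96.67437383,   89.88453982, -115.91338363]), 'contact_force': array([ 0.14709939,  1.04830968, -0.57976687]), 'ft_torque': array([0.02382183, 0.07387291, 0.02310502]), 'grip_width': 0.08573627442019191}
top {'K': array([[412.61224386,   0.        , 260.62227801],
       [  0.        , 412.61224386, 191.24046708],
       [  0.        ,   0.        ,   1.        ]]), 'view': array([[ 0.01450839, -0.9997598 ,  0.01642697, -0.01730278],
       [-0.98048692, -0.01744602, -0.19580868,  0.48535919],
       [ 0.19604823, -0.01326556, -0.98050452,  1.01145981],
       [ 0.        ,  0.        ,  0.        ,  1.        ]])}
side {'K': array([[355.90925835,   0.        , 253.07985365],
       [  0.        , 355.90925835, 196.79789562],
       [  0.        ,   0.        ,   1.        ]]), 'view': array([[ 0.85268064, -0.52180465, -0.02560512, -0.4090717 ],
       [-0.26362636, -0.38744313, -0.88339626,  0.1811931 ],
       [ 0.45103975,  0.76000508, -0.46792672,  0.79025476],
       [ 0.        ,  0.        ,  0.        ,  1.        ]])}
wrist {'K': array([[297.31863964,   0.        , 254.13419024],
       [  0.        , 297.31863964, 194.27424627],
       [  0.        ,   0.        ,   1.        ]]), 'view': array([[ 0.32969598,  0.9440844 , -0.00228275, -0.57408898],
       [ 0.91023702, -0.31723218,  0.26614341, -0.0352977 ],
       [ 0.25053768, -0.08982426, -0.96393074,  0.37844938],
       [ 0.        ,  0.        ,  0.        ,  1.        ]])}
```

View pics/top0.png

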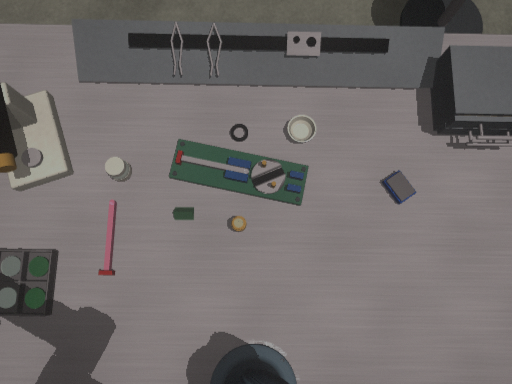

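View pics/side0.png

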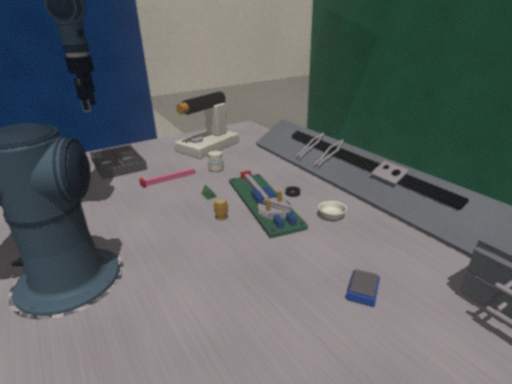

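View pics/wrist0.png

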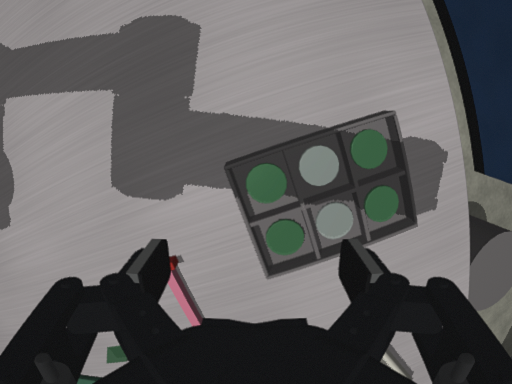

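Top view: the lock runs from the red head at about (180,157) to the disc at (268,177), with brass pins near (264,163) and (273,184). The pink decoy is at (110,238). I'll enlarge and measure.

```bash
cat > h.py <<'E'
import numpy as np,cv2
def ray(n,uv,K,V):
    K=np.array(K);V=np.array(V);uv=np.atleast_2d(uv).astype(float)
    x=(uv[:,0]-K[0,2])/K[0,0];y=(uv[:,1]-K[1,2])/K[1,1]
    if n=="wrist":
        r=np.hypot(x,y)+1e-12;d=np.c_[x/r*np.sin(r),y/r*np.sin(r),np.cos(r)]
    else: d=np.c_[x,y,np.ones(len(x))]
    R=V[:3,:3];return -R.T@V[:3,3],d@R
def plane(n,uv,z,K,V):
    o,d=ray(n,uv,K,V);return o+d*((z-o[2])/d[:,2])[:,None]
def tri(r1,r2):
    (o1,d1),(o2,d2)=r1,r2;d1=d1[0];d2=d2[0]
    t=np.linalg.lstsq(np.c_[d1,-d2],o2-o1,rcond=None)[0]
    a=o1+t[0]*d1;b=o2+t[1]*d2;return (a+b)/2,np.linalg.norm(a-b)
E
python3 - <<'E'
import cv2
p=cv2.imread("pics/top0.png")[130:215,155:325]
cv2.imwrite("pics/topc.png",cv2.resize(p,None,fx=4.7,fy=4.7,interpolation=cv2.INTER_CUBIC))
p=cv2.imread("pics/side0.png")[160:245,210:320]
cv2.imwrite("pics/sidec.png",cv2.resize(p,None,fx=7,fy=7,interpolation=cv2.INTER_CUBIC))
E
```

```text
(no output)
```

View pics/topc.png

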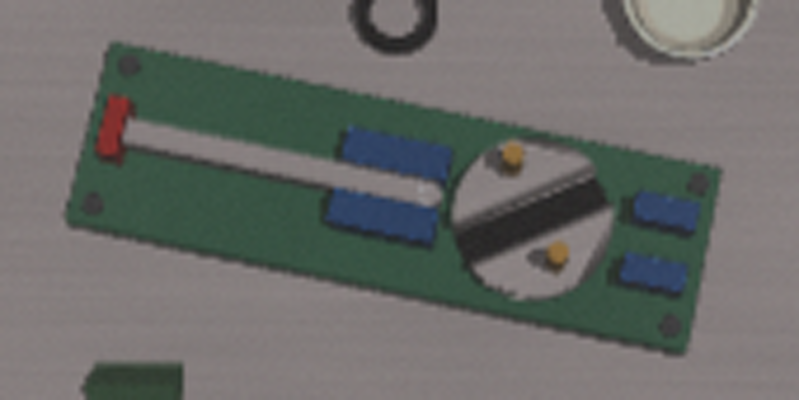

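View pics/sidec.png

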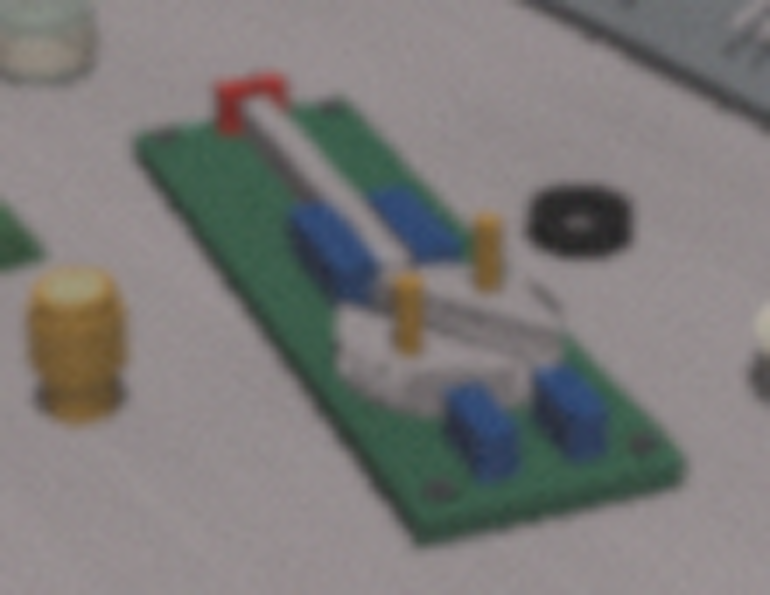

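Run:
```python
import numpy as np,cv2
from h import *
D={n:np.load(f"pics/{n}0.npz") for n in("top","side")}
def comps(n,lo,hi,roi,mn=6):
    p=D[n]["p"];h=cv2.cvtColor(p,cv2.COLOR_RGB2HSV);m=cv2.inRange(h,np.array(lo),np.array(hi))
    x0,y0,x1,y1=roi;k=np.zeros_like(m);k[y0:y1,x0:x1]=m[y0:y1,x0:x1]
    c,l,s,ce=cv2.connectedComponentsWithStats(k)
    out=[]
    for i in range(1,c):
        if s[i,4]>=mn: print(n,s[i],ce[i].round(2)); out.append((l==i))
    return out
K={n:(D[n]["K"],D[n]["V"]) for n in D}
T=(155,130,325,215);S=(225,165,315,245)
print("brass");comps("top",(12,110,80),(28,255,255),T,4);comps("side",(12,110,80),(28,255,255),S,4)
print("red");r=comps("top",(0,140,60),(8,255,255),T);comps("side",(0,140,60),(8,255,255),S)
print("blue");b=comps("top",(105,110,50),(125,255,255),T)
for m in b:
    ys,xs=np.nonzero(m);q=plane("top",[[xs.mean(),ys.mean()]],.036,*K["top"]);print(q)
print("green")
p=D["top"]["p"];h=cv2.cvtColor(p,cv2.COLOR_RGB2HSV);m=cv2.inRange(h,np.array((60,70,30)),np.array((90,255,255)));k=np.zeros_like(m);k[130:215,155:325]=m[130:215,155:325]
k=cv2.morphologyEx(k,cv2.MORPH_OPEN,np.ones((3,3)))
c,l,s,ce=cv2.connectedComponentsWithStats(k);i=1+np.argmax(s[1:,4])
pts=np.argwhere(l==i)[:,::-1].astype(np.float32);rc=cv2.minAreaRect(pts);bx=cv2.boxPoints(rc);print(bx)
w=plane("top",bx,.016,*K["top"]);print(w.round(4))
```

```text
brass
top [262 161   4   4  14] [263.71 162.5 ]
top [272 182   4   4  14] [273.29 183.5 ]
side [278 191   3  10  26] [279.08 195.19]
side [225 201   2  17  26] [225.35 208.31]
side [267 200   3  10  28] [268.   204.18]
red
top [176 151   6  12  48] [178.5  156.42]
side [242 172   8   6  17] [244.   173.71]
blue
top [228 157  23  11 155] [238.9  162.23]
top [225 170  23  11 157] [235.84 175.38]
top [290 171  14   8  72] [296.33 174.26]
top [287 184  14   8  74] [293.65 187.42]
[[0.56485068 0.04867351 0.036     ]]
[[0.5291552  0.05579368 0.036     ]]
[[ 0.53507745 -0.10265538  0.036     ]]
[[ 0.49968781 -0.0955614   0.036     ]]
green
[[169.76204 176.7421 ]
 [173.23125 160.08984]
 [264.31946 179.06656]
 [260.85022 195.71881]]
[[ 0.527   0.232   0.016 ]
 [ 0.5729  0.2254  0.016 ]
 [ 0.5252 -0.0193  0.016 ]
 [ 0.4799 -0.0107  0.016 ]]
```

Run:
```python
import numpy as np,cv2
from h import *
D={n:np.load(f"pics/{n}0.npz") for n in("top","side")}
K={n:(D[n]["K"],D[n]["V"]) for n in D}
for a,b in(((263.7,162.3),(279.3,191.8)),((273.4,183.3),(268,200.8)),((178.5,156.4),(246,172.5))):
    print(tri(ray("top",[a],*K["top"]),ray("side",[b],*K["side"])),plane("top",[a],.066,*K["top"]),plane("side",[b],.066,*K["side"]))
u=np.array([.5174-.5470,-.0991-.0522]);u/=np.linalg.norm(u);n=np.array([-u[1],u[0]])
O=np.array([.5470,.0522])+.082*u;print("u",u,np.degrees(np.arctan2(u[1],u[0])),"O",O)
for a,z in(((263.7,162.3),.064),((273.4,183.3),.064),((178.5,156.4),.038)):
    q=plane("top",[a],z,*K["top"])[0,:2]-O;print("lock frame",q@u*1e3,q@n*1e3)
d=D["top"]["d"]
print(d[162,263],d[183,273],d[156,179])
# depth based heights
for uv in((263,162),(264,162),(273,183),(274,183),(179,156),(178,154),(180,157),(240,162),(268,166),(210,164)):
    x=ray("top",[uv],*K["top"]);print(uv,(x[0]+x[1][0]*d[uv[1],uv[0]]).round(4))
```

```text
(array([ 0.55867369, -0.01596689,  0.06139785]), np.float64(0.0005913482719154084)) [[ 0.55768522 -0.01601033  0.066     ]] [[ 0.55313169 -0.02326129  0.066     ]]
(array([ 0.50384214, -0.04135704,  0.0608229 ]), np.float64(0.0008731880797446524)) [[ 0.50310197 -0.04131945  0.066     ]] [[ 0.49813703 -0.04923997  0.066     ]]
(array([0.57936541, 0.20826488, 0.03296376]), np.float64(0.0016750108915562173)) [[0.56915166 0.20219272 0.066     ]] [[0.54358872 0.14353807 0.066     ]]
u [-0.19199803 -0.98139531] -101.0694096884607 O [ 0.53125616 -0.02827442]
lock frame -17.1758883222654 24.128361734974913
lock frame 18.211417872804905 -24.675498727847895
lock frame -240.30700086987648 -0.25944993372303826
1.0612023 1.0482143 1.0818355
(263, 162) [ 0.5597 -0.0143  0.0614]
(264, 162) [ 0.5575 -0.0167  0.0696]
(273, 183) [ 0.5043 -0.0404  0.0639]
(274, 183) [ 0.5037 -0.0428  0.0668]
(179, 156) [0.5774 0.2058 0.0409]
(178, 154) [0.5822 0.2083 0.043 ]
(180, 157) [0.5754 0.2035 0.0386]
(240, 162) [0.5647 0.0457 0.0389]
(268, 166) [ 0.5564 -0.0281  0.0348]
(210, 164) [0.5593 0.1247 0.0335]
```

```bash
cat >> h.py <<'E'
U=np.array([-0.192,-0.9814]);N=np.array([0.9814,-0.192]);O=np.array([.5313,-.0283])
def W(x,y): return O+(x*U+y*N)/1e3
def L(p): q=(np.asarray(p)[:2]-O)*1e3; return np.array([q@U,q@N])
def rep(s):
    from scipy.spatial.transform import Rotation as R
    M=R.from_euler("xyz",s["orientation"],degrees=True).as_matrix()
    print("t",s["t"],"tcp",s["tcp_pos"].round(4),"lock",L(s["tcp_pos"]).round(1),"F",s["contact_force"].round(1),"w",round(s["grip_width"],4))
    print("x",M[:,0].round(3),"jawyaw",np.degrees(np.arctan2(M[1,1],M[0,1])).round(2),"q",s["joint_pos"].round(1))
E
python3 - <<'E'
from station import *
from h import *
s=read_state();rep(s)
print(W(-50,30),W(-17,24),W(-290,0), "N yaw",np.degrees(np.arctan2(N[1],N[0])))
E
```

```text
t 0.15 tcp [0.1892 0.5425 0.2306] lock [-494.5 -445.3] F [ 1.2  1.2 -0.9] w 0.0853
x [-0.001 -0.001 -1.   ] jawyaw 70.76 q [64.4 21.7  4.6 73.   0.  83.7]
[0.570342 0.01501 ] [ 0.5581176 -0.0162242] [0.58698  0.256306] N yaw -11.0694691512809
```

```bash
python3 -m jog '[[[0,0,-0.13],[28,-38,0],1],[[0,0,-0.13],[28,-38,0],1],[[0,0,-0.13],[28,-38,0],1],[[0,0,-0.13],[28,-38,0],1],[[0,0,-0.13],[28,-38,0],1],[[0,0,-0.13],[28,-38,0],1],[[0,0,-0.13],[28,-38,0],1],[[0,0,-0.13],[28,-38,0],1]]'
python3 - <<'E'
from station import *
from h import *
s=read_state();rep(s)
E
```

```text
t: 0.95
tcp_pos: [0.4146, 0.2307, 0.2276]
orientation: [-110.5, 89.8, 169.0]
contact_force: [0.6, 0.8, -0.2]
grip_width: 0.0002
t 0.95 tcp [0.4146 0.2307 0.2276] lock [-231.8 -164.3] F [ 0.6  0.8 -0.2] w 0.0002
x [-0.003  0.001 -1.   ] jawyaw 9.53 q [ 2.140e+01  1.020e+01 -1.140e+01  6.860e+01  1.000e-01  1.018e+02]
```

```bash
python3 -m jog '[[[0,0,-0.1],[28,-38,0],1],[[0,0,-0.1],[28,-38,0],1],[[0,0,-0.1],[28,-38,0],1],[[0,0,-0.06],[28,-38,0],1],[[0,0,0],[28,-38,-10],1],[[0,0,0],[10,-10,-40],1],[[0,0,0],[0,0,-40],1],[[0,0,0],[0,0,0],1]]'
python3 - <<'E'
from station import *
import cv2
from h import *
s=read_state();rep(s)
c=calibration("wrist")
p,d=get_image("wrist"); cv2.imwrite("pics/w1.png",p[:,:,::-1]);np.savez("pics/w1.npz",p=p,d=d,K=c["K"],V=c["view"])
E
```

```text
t: 1.75
tcp_pos: [0.5727, 0.0139, 0.1344]
orientation: [135.8, 89.9, 33.0]
contact_force: [-0.9, -0.6, -0.4]
grip_width: -0.0001
t 1.75 tcp [0.5727 0.0139 0.1344] lock [-49.4  32.5] F [-0.9 -0.6 -0.4] w -0.0001
x [ 0.001  0.001 -1.   ] jawyaw -12.75 q [-5.  23.8 -6.6 59.5  0.1 97.8]
```

View pics/w1.png

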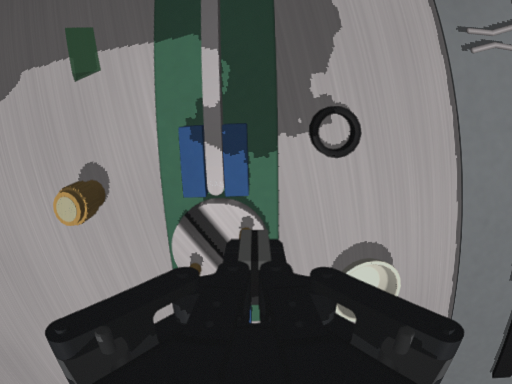

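Wrist view: fingertips at (255,240), pin A just beyond the tips at (247,222), pin B at (195,267), slot diagonal from (185,212), bar nose at (215,190). I'll cross-check pin A by casting this view's ray too.

Run:
```python
import numpy as np,cv2
from h import *
D=np.load("pics/w1.npz");K,V=D["K"],D["V"]
p=cv2.resize(D["p"][170:290,160:310],None,fx=5,fy=5,interpolation=cv2.INTER_CUBIC)
cv2.imwrite("pics/w1c.png",p[:,:,::-1])
for uv,z in(((246,220),.066),((195,268),.066),((216,193),.030)):
    q=plane("wrist",[uv],z,K,V)[0];print(uv,q.round(4),L(q).round(1))
d=D["d"]
for uv in((246,219),(255,245),(216,185),(215,130),(245,222)):
    x=ray("wrist",[uv],K,V);dd=x[1][0];c=(V[:3,:3]@dd)[2];print(uv,(x[0]+dd/c*d[uv[1],uv[0]]).round(4))
D=np.load("pics/top0.npz")
print(tri(ray("wrist",[(246,220)],K,V),ray("top",[(263.7,162.3)],D["K"],D["V"])))
print(tri(ray("wrist",[(195,268)],K,V),ray("top",[(273.4,183.3)],D["K"],D["V"])))
```

```text
(246, 220) [0.5652 0.0044 0.066 ] [-38.6  27. ]
(195, 268) [ 0.5145 -0.0277  0.066 ] [  2.6 -16.6]
(216, 193) [0.5415 0.0215 0.03  ] [-50.8   0.5]
(246, 219) [ 0.562  -0.0055  0.0356]
(255, 245) [0.5765 0.0247 0.1576]
(216, 185) [0.5439 0.029  0.0331]
(215, 130) [0.5547 0.0743 0.0352]
(245, 222) [ 0.5604 -0.0084  0.0345]
(array([ 0.56429156, -0.01295228,  0.02881889]), np.float64(0.010257166336267057))
(array([ 0.50719314, -0.04108695,  0.04246633]), np.float64(0.00334109054817038))
```

View pics/w1c.png

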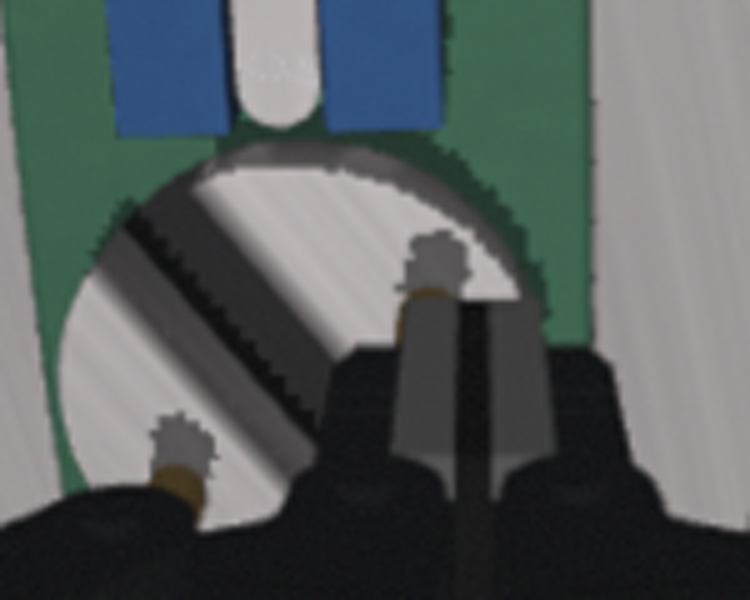

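```bash
python3 -m jog '[[[0,0,0.03],[-3,13,0],1],[[0,0,0],[0,0,-40],1],[[0,0,0],[0,0,-40],1],[[0,0,0],[0,0,-6],1],[[0,0,0],[0,0,0],1]]'
python3 - <<'E'
from station import *
from h import *
s=read_state();rep(s)
E
```

```text
t: 2.3
tcp_pos: [0.5781, 0.0332, 0.0626]
orientation: [104.2, 88.6, 3.8]
contact_force: [0.8, 0.4, 0.3]
grip_width: -0.0002
t 2.3 tcp [0.5781 0.0332 0.0626] lock [-69.4  34.2] F [0.8 0.4 0.3] w -0.0002
x [ 0.024  0.002 -1.   ] jawyaw -10.32 q [ -3.1  26.9 -13.4  48.4   0.2  97.2]
```

```bash
python3 -m jog '[[[0,0.024,-0.01],[-9,-9,-7],1],[[0,0,0],[0,0,-7],1],[[0,0,0],[0,0,0],1]]'
python3 - <<'E'
from station import *
from h import *
s=read_state();rep(s)
E
```

```text
t: 2.6
tcp_pos: [0.5723, 0.0245, 0.054]
orientation: [109.1, 89.6, 8.3]
contact_force: [0.9, -0.5, -0.5]
grip_width: -0.0002
t 2.6 tcp [0.5723 0.0245 0.054 ] lock [-59.7  30.1] F [ 0.9 -0.5 -0.5] w -0.0002
x [ 0.007  0.001 -1.   ] jawyaw -10.8 q [ -3.9  27.5 -13.8  48.3   0.1  96.9]
```

```bash
python3 -m jog '[[[0,0,0],[-3,0,-7],1],[[0,0,0],[-1.5,-8,0],1],[[0,0,0],[-1.5,-8,0],1],[[0,0,0],[-1,-4,0],1],[[0,0,0],[-1,-4,0],1],[[0,0,0],[0,0,0],1]]'
python3 - <<'E'
from station import *
from h import *
s=read_state();rep(s)
E
python3 -m jog '[[[0,0,0],[-1,-4,0],1],[[0,0,0],[-1,-4,0],1],[[0,0,0],[0,0,0],1]]'
python3 - <<'E'
from station import *
import cv2
from h import *
s=read_state();rep(s)
p,d=get_image("top"); cv2.imwrite("pics/t2.png",cv2.resize(p[130:215,155:325],None,fx=4.7,fy=4.7,interpolation=cv2.INTER_CUBIC)[:,:,::-1])
E
```

```text
t: 3.2
tcp_pos: [0.5652, -0.0022, 0.0482]
orientation: [109.2, 89.4, 8.3]
contact_force: [1.1, 0.9, -0.6]
grip_width: 0.0001
t 3.2 tcp [ 0.5652 -0.0022  0.0482] lock [-32.1  28.2] F [ 1.1  0.9 -0.6] w 0.0001
x [ 0.01   0.001 -1.   ] jawyaw -10.87 q [ -6.7  27.  -15.7  46.8   0.2  94.1]
t: 3.5
tcp_pos: [0.5671, -0.0055, 0.0486]
orientation: [138.4, 88.7, 37.7]
contact_force: [0.2, -0.0, -0.4]
grip_width: 0.0003
t 3.5 tcp [ 0.5671 -0.0055  0.0486] lock [-29.3  30.7] F [ 0.2 -0.  -0.4] w 0.0003
x [ 0.018  0.014 -1.   ] jawyaw -10.7 q [ -7.5  26.8 -15.9  46.4   0.9  93.2]
```

View pics/t2.png

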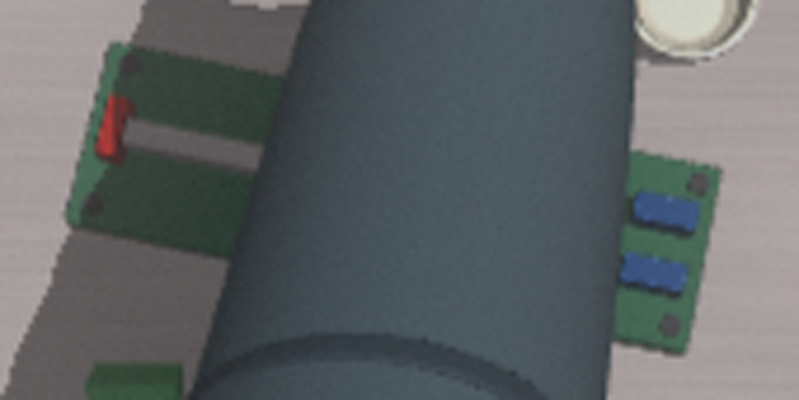

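Top view is blocked by the arm; I'll use the side view and the wrist view instead.

```bash
cat > look.py <<'E'
import sys,cv2
from station import *
from h import *
t=sys.argv[1];rep(read_state())
p,d=get_image("side");a=cv2.resize(p[170:245,235:315],None,fx=5,fy=5,interpolation=cv2.INTER_CUBIC)
c=calibration("wrist");p,d=get_image("wrist");np.savez(f"pics/{t}.npz",p=p,d=d,K=c["K"],V=c["view"])
b=cv2.resize(p[180:280,170:270],(375,375),interpolation=cv2.INTER_CUBIC)
cv2.imwrite(f"pics/{t}.png",np.hstack([a,b])[:,:,::-1])
E
python3 look.py l1
```

```text
t 3.55 tcp [ 0.5669 -0.0057  0.0487] lock [-29.   30.6] F [0.2 0.1 0.2] w -0.0001
x [ 0.018  0.013 -1.   ] jawyaw -10.7 q [ -7.5  26.8 -15.9  46.4   0.9  93.2]
```

View pics/l1.png

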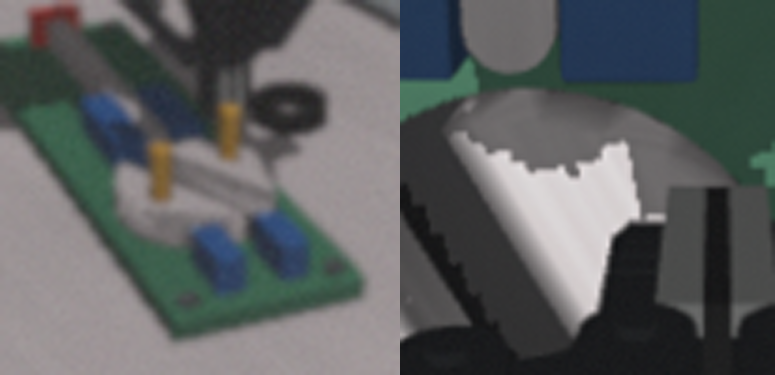

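```bash
python3 -m jog '[[[-0.013,0.018,0],[-3,-3,0],1],[[0,0,0],[-2,-5,0],1],[[0,0,0],[-1,-4,0],1],[[0,0,0],[0,0,0],1]]'; python3 look.py l2
```

```text
t: 4.05
tcp_pos: [0.5658, -0.012, 0.0495]
orientation: [157.4, 89.2, 57.0]
contact_force: [-0.8, -0.1, -0.5]
grip_width: 0.0002
t 4.05 tcp [ 0.5658 -0.012   0.0495] lock [-22.6  30.7] F [-0.8 -0.1 -0.5] w 0.0002
x [ 0.008  0.012 -1.   ] jawyaw -10.44 q [ -8.1  27.1 -15.3  47.3   0.8  92.4]
```

View pics/l2.png

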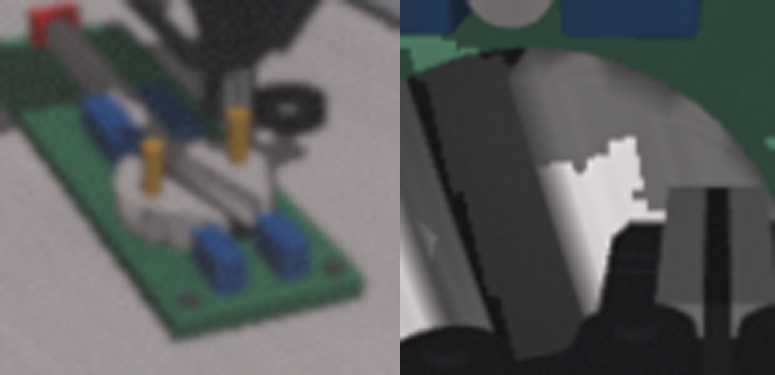

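Run:
```python
from h import *
for t,ps in(("l1",((55,135),(175,330))),("l2",((115,80),(183,305)))):
    D=np.load(f"pics/{t}.npz");uv=np.array(ps)/3.75+[170,180]
    q=plane("wrist",uv,.035,D["K"],D["V"]);l=[L(x) for x in q];e=l[1]-l[0];print(np.round(l,1),np.degrees(np.arctan2(e[1],e[0])))
```

```text
[[-40.6  -7.8]
 [ -7.7   9.3]] 27.45823281812865
[[-42.3   1.5]
 [ -5.1  10.7]] 13.784142085295452
```

```bash
python3 -m jog '[[[-0.012,0.008,-0.01],[-2,-5,-1],1],[[0,0,0],[-2,-5,0],1],[[0,0,0],[0,0,0],1]]'; python3 look.py l3
```

```text
t: 4.45
tcp_pos: [0.5652, -0.0197, 0.0497]
orientation: [138.7, 89.5, 37.7]
contact_force: [0.1, -0.2, 0.3]
grip_width: 0.0004
t 4.45 tcp [ 0.5652 -0.0197  0.0497] lock [-15.   31.6] F [ 0.1 -0.2  0.3] w 0.0004
x [ 0.006  0.005 -1.   ] jawyaw -10.95 q [ -8.6  27.1 -15.2  47.4   0.3  92.3]
```

View pics/l3.png

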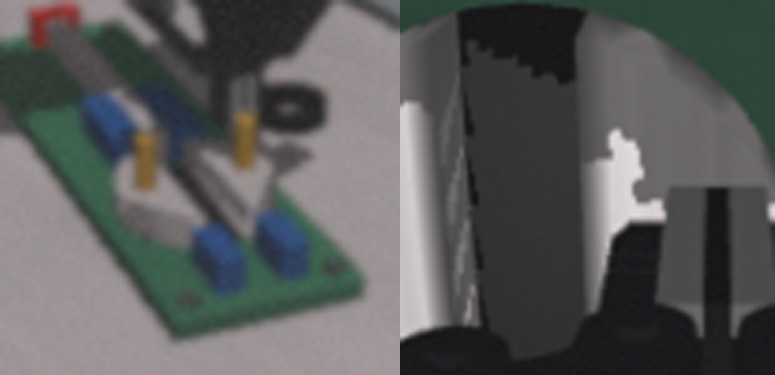

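Slot looks in line. Backing off away from the pin, then up, and checking from clear views.

```bash
python3 -m jog '[[[0,0,0],[3,15,0],1],[[0,0,0],[2,12,10],1],[[0,0,0],[2,10,40],1],[[0,0,0],[0,40,20],1],[[0,0,0],[0,48,0],1],[[0,0,0],[0,48,0],1],[[0,0,0],[0,48,0],1],[[0,0,0],[0,30,0],1]]'
python3 - <<'E'
from station import *
import cv2
from h import *
s=read_state();rep(s)
p,d=get_image("top"); np.savez("pics/t3.npz",p=p,d=d);cv2.imwrite("pics/t3.png",cv2.resize(p[130:215,155:325],None,fx=4.7,fy=4.7,interpolation=cv2.INTER_CUBIC)[:,:,::-1])
c=calibration("wrist")
p,d=get_image("wrist"); cv2.imwrite("pics/w3.png",p[:,:,::-1]);np.savez("pics/w3.npz",p=p,d=d,K=c["K"],V=c["view"])
E
```

```text
t: 5.35
tcp_pos: [0.5697, 0.2423, 0.1276]
orientation: [122.2, 89.6, 20.8]
contact_force: [0.6, -0.6, -1.1]
grip_width: -0.0001
t 5.35 tcp [0.5697 0.2423 0.1276] lock [-272.9  -14.2] F [ 0.6 -0.6 -1.1] w -0.0001
x [ 0.006  0.002 -1.   ] jawyaw -11.33 q [ 17.2  28.9   0.5  61.1   0.  118.5]
```

View pics/t3.png

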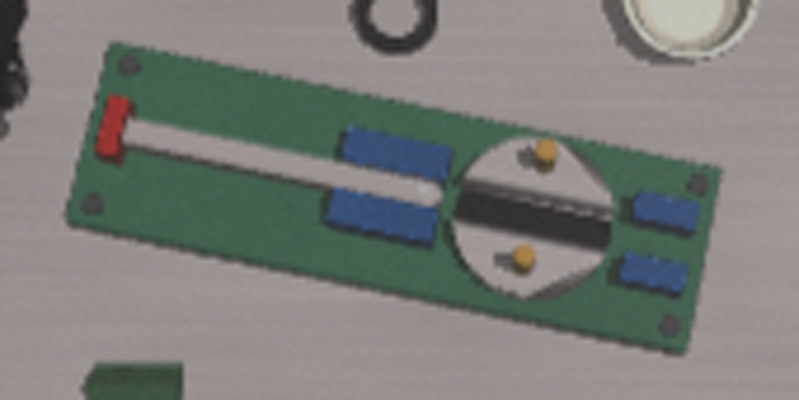

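View pics/w3.png

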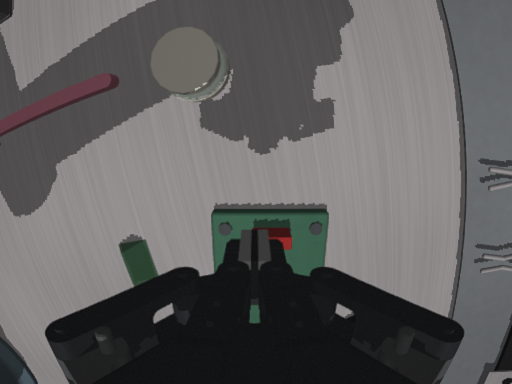

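Run:
```python
from h import *
D=np.load("pics/top0.npz");T=np.load("pics/t3.npz")
h=cv2.cvtColor(T["p"],cv2.COLOR_RGB2HSV);m=cv2.inRange(h,np.array((12,110,80)),np.array((28,255,255)))
c,l,s,ce=cv2.connectedComponentsWithStats(m)
P=[L(plane("top",[ce[i]],.064,D["K"],D["V"])[0]) for i in range(1,c) if 4<=s[i,4]<30 and 255<ce[i][0]<285 and 150<ce[i][1]<195]
print(P); e=P[0]-P[1];print(np.degrees(np.arctan2(-e[0],e[1])))
D=np.load("pics/w3.npz");p=D["p"]
m=cv2.inRange(cv2.cvtColor(p,cv2.COLOR_RGB2HSV),np.array((0,140,60)),np.array((8,255,255)));m[:200]=0;m[270:]=0
ys,xs=np.nonzero(m);print(xs.min(),xs.max(),ys.min(),ys.max())
for uv,z in(((275,228.5),.040),((291.5,232),.040),((291.5,247),.04),((214,208),.016),((327,206),.016),((226,229),.016)):
    print(uv,L(plane("wrist",[uv],z,D["K"],D["V"])[0]).round(1))
print(m[225:252,256:294:2]//255)
```

```text
[array([-2.24933614e-02,  2.99522611e+01]), array([  0.43473569, -30.77318047])]
0.4313974342011715
269 291 228 249
(275, 228.5) [-252.     3.5]
(291.5, 232) [-248.7   17.5]
(291.5, 247) [-234.7   18.1]
(214, 208) [-262.4  -50.1]
(327, 206) [-263.9   53. ]
(226, 229) [-242.   -39.8]
[[0 0 0 0 0 0 0 0 0 0 0 0 0 0 0 0 0 0 0]
 [0 0 0 0 0 0 0 0 0 0 0 0 0 0 0 0 0 0 0]
 [0 0 0 0 0 0 0 0 0 0 0 0 0 0 0 0 0 0 0]
 [0 0 0 0 0 0 0 0 0 0 0 0 0 0 0 0 0 0 0]
 [0 0 0 0 0 0 0 0 0 0 0 0 0 1 1 1 0 0 0]
 [0 0 0 0 0 0 0 0 0 0 0 0 1 1 0 1 0 0 0]
 [0 0 0 0 0 0 0 0 0 0 0 0 0 0 1 0 0 0 0]
 [0 0 0 0 0 0 0 0 0 0 1 0 0 0 0 0 0 0 0]
 [0 0 0 0 0 0 0 0 1 1 0 0 0 0 0 0 0 0 0]
 [0 0 0 0 0 0 0 0 0 0 0 1 0 1 0 0 1 0 0]
 [0 0 0 0 0 0 0 0 0 0 0 0 0 0 0 0 0 0 0]
 [0 0 0 0 0 0 0 1 1 1 1 1 1 1 1 1 1 1 0]
 [0 0 0 0 0 0 0 1 1 1 1 1 1 1 1 1 1 1 0]
 [0 0 0 0 0 0 0 1 1 1 1 1 1 1 1 1 1 1 0]
 [0 0 0 0 0 0 0 1 0 0 1 1 1 1 1 1 1 1 0]
 [0 0 0 0 0 0 0 0 0 0 0 0 1 1 1 1 1 1 0]
 [0 0 0 0 0 0 0 0 0 0 0 0 1 1 1 1 1 1 0]
 [0 0 0 0 0 0 0 0 0 0 0 0 0 1 1 1 1 1 0]
 [0 0 0 0 0 0 0 0 0 0 0 0 0 1 1 1 1 1 0]
 [0 0 0 0 0 0 0 0 0 0 0 0 0 0 1 1 1 1 0]
 [0 0 0 0 0 0 0 0 0 0 0 0 0 0 1 1 1 1 0]
 [0 0 0 0 0 0 0 0 0 0 0 0 0 0 1 1 1 1 0]
 [0 0 0 0 0 0 0 0 0 0 0 0 0 0 1 1 1 1 0]
 [0 0 0 0 0 0 0 0 0 0 0 0 0 0 1 1 1 1 0]
 [0 0 0 0 0 0 0 0 0 0 0 0 0 0 1 1 0 0 0]
 [0 0 0 0 0 0 0 0 0 0 0 0 0 0 0 0 0 0 0]
 [0 0 0 0 0 0 0 0 0 0 0 0 0 0 0 0 0 0 0]]
```

```bash
python3 -m jog '[[[0,0,0],[15,4,0],1],[[0,0,0],[0,0,-35],1],[[0,0,0],[0,0,-35],1],[[0,0,0],[0,0,-15],1],[[0,0,0],[0,0,0],1]]'
python3 - <<'E'
from station import *
from h import *
s=read_state();rep(s)
E
```

```text
t: 5.95
tcp_pos: [0.5847, 0.2508, 0.0442]
orientation: [106.5, 89.4, 5.6]
contact_force: [-0.5, 0.2, 0.4]
grip_width: -0.0001
t 5.95 tcp [0.5847 0.2508 0.0442] lock [-284.2   -1.2] F [-0.5  0.2  0.4] w -0.0001
x [ 0.011  0.001 -1.   ] jawyaw -10.86 q [ 1.760e+01  3.430e+01 -3.500e+00  5.150e+01 -1.000e-01  1.184e+02]
```

```bash
python3 -m jog '[[[0,0.01,0],[1,0,-14],1],[[0,0,0],[0,0,-7],1],[[0,0,0],[-2,-12,0],1],[[0,0,0],[-2,-10,0],1],[[0,0,0],[0,0,0],1]]'
python3 - <<'E'
from station import *
import cv2
from h import *
s=read_state();rep(s)
p,d=get_image("side");cv2.imwrite("pics/s4.png",cv2.resize(p[150:250,190:320],None,fx=5,fy=5,interpolation=cv2.INTER_CUBIC)[:,:,::-1])
E
```

```text
t: 6.45
tcp_pos: [0.5831, 0.227, 0.025]
orientation: [111.0, 89.8, 10.1]
contact_force: [0.1, -0.7, 0.6]
grip_width: 0.0
t 6.45 tcp [0.5831 0.227  0.025 ] lock [-260.5    1.8] F [ 0.1 -0.7  0.6] w 0.0
x [ 0.004  0.001 -1.   ] jawyaw -10.89 q [ 15.5  34.6  -6.2  49.   -0.  116.4]
```

View pics/s4.png

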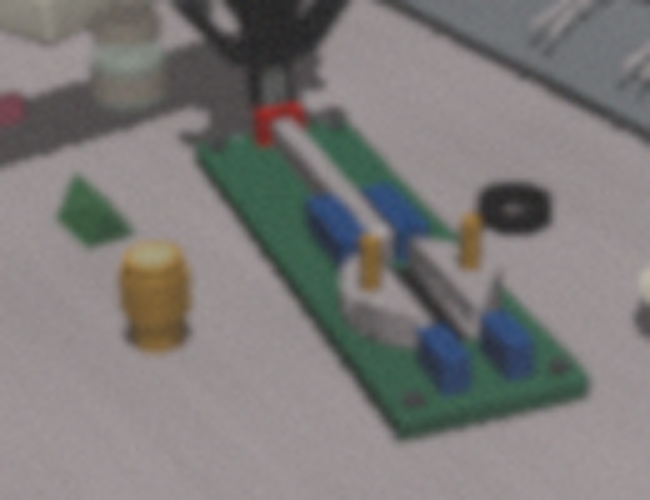

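Fingers sit behind the red head at about (275,95), clear of everything else. Pushing.

```bash
python3 -m jog '[[[0,0,0],[-3,-10,0],1],[[0,0,0],[-3,-10,0],1],[[0,0,0],[-2,-10,0],1],[[0,0,0],[-2,-10,0],1],[[0,0,0],[-2,-10,0],1],[[0,0,0],[0,0,0],1]]'
python3 - <<'E'
from station import *
import cv2
from h import *
s=read_state();rep(s)
p,d=get_image("side");cv2.imwrite("pics/s5.png",cv2.resize(p[150:250,190:320],None,fx=5,fy=5,interpolation=cv2.INTER_CUBIC)[:,:,::-1])
E
```

```text
t: 7.1
tcp_pos: [0.5711, 0.174, 0.0267]
orientation: [131.4, 89.5, 30.5]
contact_force: [0.2, 0.3, 0.3]
grip_width: -0.0002
t 7.1 tcp [0.5711 0.174  0.0267] lock [-2.061e+02  2.000e-01] F [0.2 0.3 0.3] w -0.0002
x [ 0.007  0.004 -1.   ] jawyaw -10.89 q [ 10.8  31.5 -11.6  46.5   0.2 111.7]
```

View pics/s5.png

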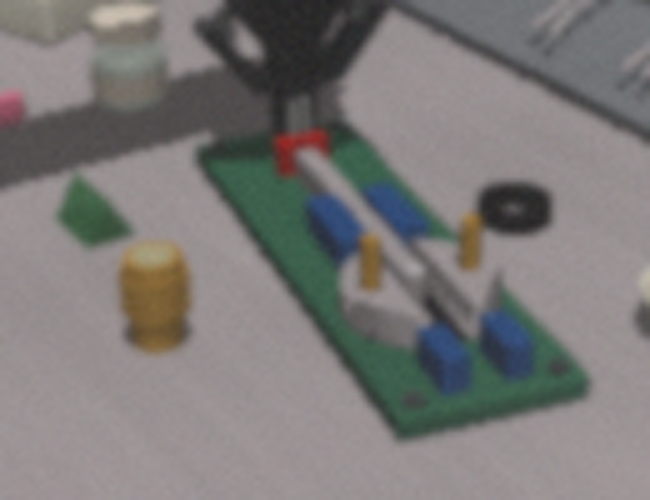

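Bar nose is inside the slot (about (425,275)); force is near zero. Continuing.

```bash
python3 -m jog '[[[0,0,0],[-2,-10,0],1],[[0,0,0],[-2,-10,-1],1],[[0,0,0],[-2,-10,0],1],[[0,0,0],[-2,-10,-1],1],[[0,0,0],[-2,-10,0],1],[[0,0,0],[0,0,0],1]]'
python3 - <<'E'
from station import *
import cv2
from h import *
s=read_state();rep(s)
p,d=get_image("side");cv2.imwrite("pics/s6.png",cv2.resize(p[150:250,190:320],None,fx=5,fy=5,interpolation=cv2.INTER_CUBIC)[:,:,::-1])
E
```

```text
t: 7.75
tcp_pos: [0.5618, 0.1217, 0.0256]
orientation: [134.6, 89.3, 33.8]
contact_force: [0.0, -0.1, 0.8]
grip_width: 0.0001
t 7.75 tcp [0.5618 0.1217 0.0256] lock [-153.     1.1] F [ 0.  -0.1  0.8] w 0.0001
x [ 0.01   0.007 -1.   ] jawyaw -10.8 q [  5.7  29.3 -15.7  44.4   0.3 106.5]
```

View pics/s6.png

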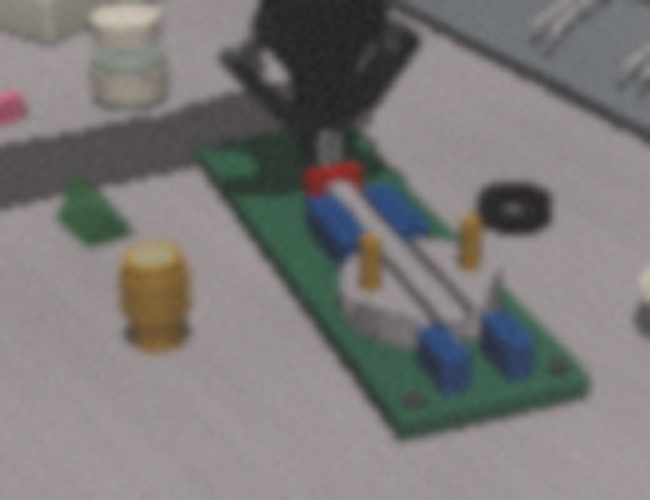

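```bash
python3 -m jog '[[[0,0,0],[-2,-6,0],1],[[0,0,0],[-1,-5,0],1],[[0,0,0],[-1,-4,0],1],[[0,0,0],[0,0,0],1]]';python3 -m jog '[[[0,0,0],[-1,-4,0],1]]';python3 -m jog '[[[0,0,0],[-1,-4,0],1]]'
python3 - <<'E'
from station import *
import cv2
from h import *
s=read_state();rep(s)
p,d=get_image("side");cv2.imwrite("pics/s7.png",cv2.resize(p[150:250,190:320],None,fx=5,fy=5,interpolation=cv2.INTER_CUBIC)[:,:,::-1])
E
```

```text
t: 8.2
tcp_pos: [0.5578, 0.1068, 0.0257]
orientation: [140.0, 89.2, 39.3]
contact_force: [0.5, 0.3, 0.3]
grip_width: 0.0002
t: 8.3
tcp_pos: [0.5571, 0.1031, 0.0257]
orientation: [140.3, 89.2, 39.7]
contact_force: [1.4, 2.1, 0.4]
grip_width: -0.0002
t: 8.4
tcp_pos: [0.5569, 0.102, 0.0258]
orientation: [153.9, 88.8, 53.3]
contact_force: [4.3, 16.2, -2.8]
grip_width: -0.0002
t 8.4 tcp [0.5569 0.102  0.0258] lock [-1.328e+02  1.000e-01] F [ 4.3 16.2 -2.8] w -0.0002
x [ 0.013  0.017 -1.   ] jawyaw -10.61 q [  3.5  28.3 -17.4  43.5   0.9 104.1]
```

View pics/s7.png

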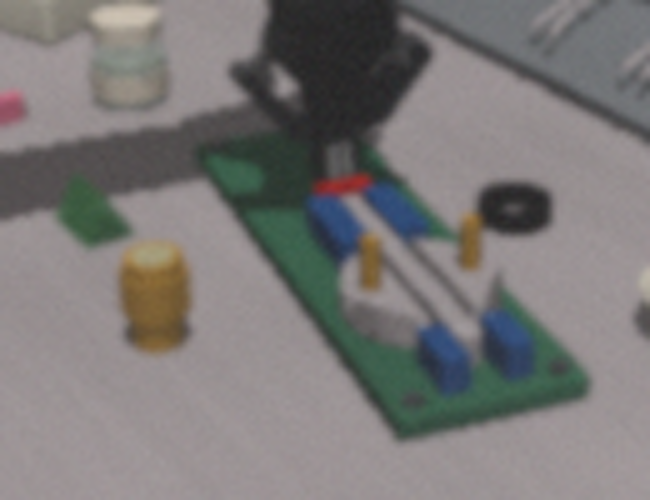

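The force jumped to 17 N at the expected place, and the head meets the guide at about (340,190). Backing away.

```bash
python3 -m jog '[[[0,0,0],[0,0,0],1],[[0,0,0],[2,10,0],1],[[0,0,0],[2,15,0],1],[[0,0,0],[2,15,5],1],[[0,0,0],[0,20,40],1],[[0,0,0],[0,45,20],1],[[0,0,0],[0,48,0],1],[[0,0,0],[0,40,0],1]]'
python3 - <<'E'
from station import *
import cv2
from h import *
s=read_state();rep(s)
p,d=get_image("top");c=calibration("top");K,V=c["K"],c["view"]
cv2.imwrite("pics/t8.png",cv2.resize(p[130:215,155:325],None,fx=4.7,fy=4.7,interpolation=cv2.INTER_CUBIC)[:,:,::-1])
h=cv2.cvtColor(p,cv2.COLOR_RGB2HSV)
for lo,hi in(((0,140,60),(8,255,255)),((12,110,80),(28,255,255)),((105,110,50),(125,255,255))):
    m=cv2.inRange(h,np.array(lo),np.array(hi));n,l,st,ce=cv2.connectedComponentsWithStats(m)
    for i in range(1,n):
        if st[i,4]>5 and 160<ce[i][0]<310 and 135<ce[i][1]<210: print(lo,st[i],L(plane("top",[ce[i]],.064 if lo[0]==12 else .037,K,V)[0]).round(1))
E
```

```text
t: 9.25
tcp_pos: [0.5611, 0.301, 0.0939]
orientation: [153.2, 89.1, 52.2]
contact_force: [-0.1, 0.2, 0.5]
grip_width: -0.0003
t 9.25 tcp [0.5611 0.301  0.0939] lock [-328.9  -34. ] F [-0.1  0.2  0.5] w -0.0003
x [ 0.01   0.013 -1.   ] jawyaw -11.03 q [2.230e+01 3.180e+01 1.000e-01 5.740e+01 5.000e-01 1.233e+02]
(0, 140, 60) [221 160   7  13  52] [-118.4   -1.1]
(12, 110, 80) [269 160   4   4  14] [-0. 30.]
(12, 110, 80) [264 182   5   5  14] [  0.4 -30.8]
(105, 110, 50) [228 157  23  11 154] [-81.3  17.9]
(105, 110, 50) [225 170  23  11 152] [-81.8 -18.6]
(105, 110, 50) [290 171  14   8  69] [72.2 17.5]
(105, 110, 50) [287 184  14   8  70] [ 72.2 -18.6]
```

View pics/t8.png

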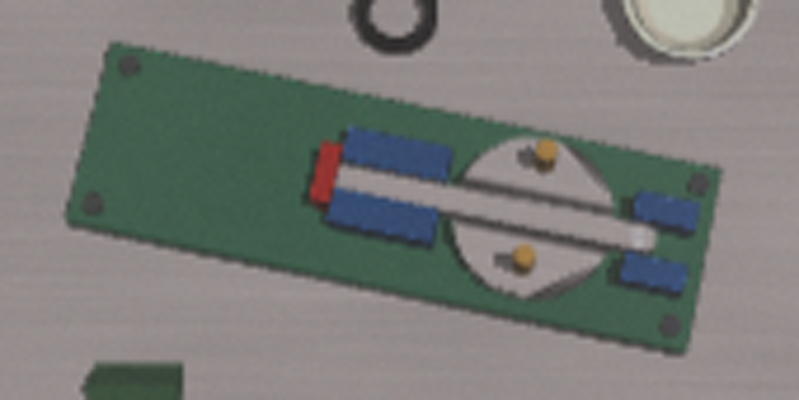

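Head flush on the guide (325,175), nose in the keeper (645,237). Last check: that the other things haven't moved.

```bash
python3 -m jog '[[[0,0,0],[0,0,40],1],[[0,0,0],[0,0,30],1],[[0,0,0],[0,0,0],1]]'
python3 - <<'E'
from station import *
import cv2
from h import *
p,d=get_image("top");a=np.load("pics/top0.npz")["p"]
cv2.imwrite("pics/fin.png",p[:,:,::-1])
g=cv2.cvtColor(cv2.absdiff(p,a),cv2.COLOR_RGB2GRAY);cv2.imwrite("pics/dif.png",cv2.resize(np.hstack([p[:,:,::-1],cv2.cvtColor(cv2.convertScaleAbs(g,alpha=3),cv2.COLOR_GRAY2BGR)]),(800,300)))
E
```

```text
t: 9.6
tcp_pos: [0.557, 0.3143, 0.1653]
orientation: [165.0, 89.0, 64.8]
contact_force: [0.9, -0.1, 0.2]
grip_width: -0.0003
```

View pics/dif.png

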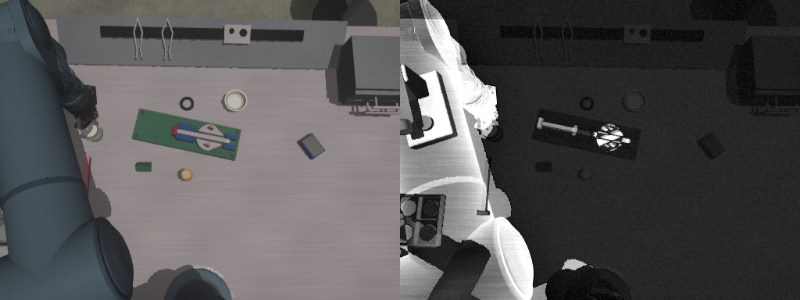

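Only the bar and disc differ in the lock area. The jar shows near (92,130) in the left half, with the gripper above it and not touching.

Run:
```python
from station import *
print(job_done())
```

```text
the job is handed in; nothing more can be done
None
```

The spindle is locked, and the job was handed in at about 10 s of the 61 s allowed. I pushed pin A sideways with closed fingers and turned the disc from about 35° to 0.4°. I then backed off and slid the bar by its red head through the slot until it stopped against the guide with a force of about 17 N.

- **Bar:** the last top view puts the head's centre at x = -118.4 mm, against -118 mm when fully home. The nose stands in the keeper.
- **Disc:** both pins are square to the bar, measured at (0, 30.0) and (0.4, -30.8) mm in the lock's frame.
- **Other things:** comparing pictures from before and after shows only the bar and disc changed where the view was clear. The arm hid most of the pink decoy and the left side of the bench, and partly covered the jar, so those could not be compared.
- **Disagreement:** one early attempt to locate the pins by combining the wrist and top views did not fit. I had picked the pins' shadows in the wrist picture, so I used the top and side measurements instead.

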